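# Sweep sawn offcuts into the catch tray

### The arm

A 6-joint arm with a two-finger parallel gripper is mounted at the origin on a cart in front of the work surface, level with it; the furniture and walls round the work are solid. World frame = base frame: x ahead of the robot, y to its left, z up, the work surface at z = 0. Lengths are in m, angles in rad, forces in N, time in s.
With the tool pointing down it reaches from about 0.375 to 0.9 m from the base axis. Payload 3.1 kg.
Tool frame: the origin (TCP) lies on the centre line of the jaws, within the pads' length; the fingertips stand 8 mm ahead of it and the grasp point (between the pads) lies 11 mm behind it; z points along the fingers, y is the line along which they close (so a half turn about z gives the same grasp; the last joint's range is limited). The gripper opens to 87 mm and grips with 3 to 60 N. Pads are 19 mm wide; open, the fingers measure 117 mm over their backs; the gripper's body (75 mm by 190 mm) begins 51 mm behind the grasp point.
Start: joints at [-1.313, 0.527, 1.433, -0, 1.181, -0.178], TCP at [0.264, -0.567, 0.231] pointing down, gripper open.
Joint ranges: [-3.08, 3.08], [-0.75, 2.2], [0.22, 2.44], [-1.43, 4.57], [0, 2.65], [-2.85, 2.85]. Speed limits (rad/s): [2.79, 2.79, 3.14, 3.14, 3.14, 3.14].

### API

Orientations are given as a unit quaternion [x, y, z, w].
In Python, from rig import robot gives the robot as it stands. The module is installed in compiled form; this text tells all that it offers.
- The arm moves only by the tool send_rows, never from a script. Its argument "increments" is one flat list of numbers, 7 for each row, row after row: the turn, a rotation vector about the world's x, y, z in rad, then the shift along the world's x, y, z in cm, then the opening, from 0 (shut) to 1 (fully open). A call has 1 to 20 rows; each row shifts and turns the commanded pose from where the row before left it; what a row does not reach is not made up. A row lasts 1/12 s, in which the tool goes at most 41.7 mm and 7.16 degrees, less where a joint would pass 70% of its speed; a pose out of reach is approached as far as the arm can. A call is refused whole if a number of a shift passes 4.17 or a number of a turn 0.125, either way. A call with a gripper value outside its range is refused whole. The fingers move at their own pace and stop on an object; "newtons" is the grip in N (left out, the last holds). Time passes only in rows, so rows that do not move let the fingers close. It gives the time, the measured TCP pose, the force, the opening and the grip force at its end, in the units of the state.
- robot.get_obs(): the state, without advancing time (a new reading comes with each control period).
- robot.camera(name): name is "side" or "top" or "wrist"; returns a dict with "image" (420x560x3 uint8, red, green, blue), "range_z" (420x560 float32, m along the optical axis (not along the pixel's ray), 0 where there is no reading), "fx", "fy", "cx", "cy" (pixels), "R" (3x3) and "t" (3): a world point X has camera coordinates R X + t. Camera axes: x right, y down, z forward; pixel columns grow to the right and rows downward; lengths in m; the calibration is good to about 2 mm. A picture is of the moment at which its call begins.
- robot.hand_in(): hands the job in; it is judged then, once.
The state is a dict: "time": time; "q": joint angles; "joint_velocities": joint speeds; "joint_torque": joint torques, N m; "position": TCP position; "tool_rot": TCP orientation; "ft_force": force on the tool from outside, world axes, zero at the start; "moment": the same for the moment, N m; "grip_width": finger opening in m; "grip_force": force on a finger pad.
Only numpy, scipy, OpenCV 4.12 (cv2) and the standard library are available. Lean on these libraries where they do the work, as an engineer would, in place of code of your own. Each camera call takes 0.05 s, during which the arm holds its last target. There are 200 camera calls.

### The job

Clear the work board: with the closed fingertips, sweep the three metal offcuts (round, square and six-sided) along the wooden board into the green open-fronted catch tray, each wholly inside past its open front edge. Only push them along the surface, do not lift or carry them, and leave the small pin clamp that stands among them where it is.

Things in the scene. Friction and masses are not known exactly. Their poses are not given: they have to be found in the camera images.
- tray: green sheet-metal catch tray fixed on a flat 12 mm thick wooden board, 100 mm deep (its x), 184 wide (its y). Walls 4 mm thick, 22 mm high at the back (+x) and both sides; the front (-x) is open, 176 mm wide, no lip; the floor sheet is too thin to catch anything. Origin at its middle on the board top, z up. In its frame: mouth edge x = -50 mm, insides of walls at x = +46, y = +-88
- board: fixed brown wooden board, 320 (its x) x 400 (its y) x 12 mm, that carries the tray, offcuts and clamp; origin at the centre of its underside, on the bench, axes as the world's. Mind when moving in from the left: a white lamp column 0.25 m high stands 0.10 m ahead and 0.32 m left of its centre, its head reaching farther left at 0.2 to 0.36 m height; a blue vice 92 mm high stands 0.21 m nearer and 0.28 m left
- round_offcut: brass disc sawn from round bar, 26 mm diameter, 12 mm high, lying flat on the board; origin at its centre, 6 mm above the board; about 50 g. It starts 30 to 105 mm in front of the tray's mouth
- square_offcut: copper square sawn from bar, 24 x 24 mm, 12 mm high, lying flat on the board; origin at its centre, 6 mm above the board; about 50 g. It starts 30 to 105 mm in front of the tray's mouth
- hex_offcut: dark steel hexagon sawn from bar, 28 mm across corners, 12 mm high, lying flat on the board; origin at its centre, 6 mm above the board; about 50 g. It starts 30 to 105 mm in front of the tray's mouth
- pin_clamp: small steel pin clamp with a brass knob, 15 x 42 mm (its x, y), 26 mm high, standing loose among the offcuts, long side roughly along the way into the tray; origin at the centre of its underside; must stay. It and the offcuts lie at least 45 mm apart across the mouth, two near the middle and farther out, one near each side and closer in; which is where varies

How it is judged:
At the end, for the whole second after the job is handed in: Each offcut's centre is at least 10 mm inside the mouth edge and between the tray's walls, less than 15 mm above the board and at rest; the pin clamp stands upright within 12 mm of where it was (x of round_offcut in the frame of tray between -0.04 and 0.05 m and y of round_offcut in the frame of tray between -0.092 and 0.092 m and height (world z) of each of round_offcut, square_offcut, hex_offcut below 0.027 m and linear speed of each of round_offcut, square_offcut, hex_offcut below 0.01 m/s and x of square_offcut in the frame of tray between -0.04 and 0.05 m and y of square_offcut in the frame of tray between -0.092 and 0.092 m and x of hex_offcut in the frame of tray between -0.04 and 0.05 m and y of hex_offcut in the frame of tray between -0.092 and 0.092 m and distance of pin_clamp from where it was at the start of the episode below 0.012 m and angle between pin_clamp's own z axis and vertical below 0.2 rad); the robot touches nothing.
It fails at once if an offcut is lifted (its centre more than 15 mm above the board, where it lies at 6 mm) (height (world z) of any of round_offcut, square_offcut, hex_offcut above 0.027 m).
It fails at once if the pin clamp is moved more than 12 mm or tipped (distance of pin_clamp from where it was at the start of the episode above 0.012 m or angle between pin_clamp's own z axis and vertical above 0.35 rad).
It also fails if it takes over 58 s, if anything falls off the work surface, if the arm or the gripper's body presses on something with over 40 N, if the wrist force passes 120 N, or if a joint passes its speed limit or range.

## Working session

There is one attempt and no reset: what is moved stays moved. The work goes in short steps, Python scripts to look and compute and a tool call to move; the robot and the scene stay as the last step left them, time stands still between calls to the robot, and variables do not carry over. Pictures are saved under pics/ and viewed, at most 10 in all, crops included, and the job is handed in when it is done.

Besides the shell and the picture viewer there is one more tool, called after ">>>" as name(argument=value, ...) on one line, values as JSON. send_rows: Moves the arm, as the interface text tells. Its arguments: {"type":"object","properties":{"increments":{"type":"array"},"newtons":{"type":"number"}},"required":["increments"]}

```bash
mkdir -p pics; python3 - <<'E'
from rig import robot
import cv2,numpy as np
o=robot.get_obs();print(o['time'],o['position'],o['tool_rot'],o['grip_width'])
c=robot.camera("top");cv2.imwrite('pics/top1.png',c['image'][:,:,::-1]);np.savez('top1.npz',**c)
print(c['fx'],c['cx'],c['cy'],c['R'],c['t'])
E
```

```text
0.0 [ 0.26367647 -0.56587503  0.22957802] [ 9.76356403e-01  2.16164300e-01 -3.66302381e-05 -1.08129533e-03] 0.08743388169414827
426.05897233599785 278.61949380588976 207.1945883401523 [[ 0.04582849 -0.99894616 -0.00251477]
 [-0.97621885 -0.04425158 -0.2122229 ]
 [ 0.21188797  0.01218082 -0.97721805]] [-0.0808235   0.58240221  0.78640986]
```

View pics/top1.png

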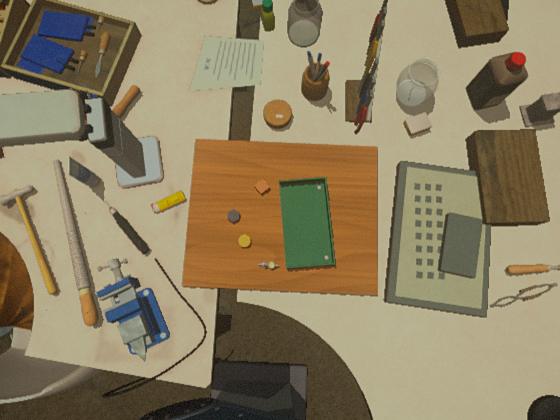

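The top view shows the tray opening to the left (world +y), with its mouth at column ~283. The square is at (262,187), hex at (234,216), round at (244,241) and the clamp at (268,266). Next I measure these.

```bash
cat > h.py <<'E'
import numpy as np,cv2
def toworld(c,u,v,z):
    d=c['R'].T@np.array([(u-c['cx'])/c['fx'],(v-c['cy'])/c['fy'],1.]);o=-c['R'].T@c['t']
    return o+d*(z-o[2])/d[2]
def cloud(c):
    v,u=np.mgrid[:420,:560];z=c['range_z']
    p=np.stack([(u-c['cx'])/c['fx']*z,(v-c['cy'])/c['fy']*z,z],-1)
    return (p-c['t'])@c['R']
def comps(c,mask,amin=20):
    n,l,s,ce=cv2.connectedComponentsWithStats(mask.astype(np.uint8))
    return [(s[i],ce[i],l==i) for i in range(1,n) if s[i,4]>=amin]
E
python3 - <<'E'
from h import *
c=dict(np.load('top1.npz'));P=cloud(c);im=c['image'].astype(int)
hsv=cv2.cvtColor(c['image'],cv2.COLOR_RGB2HSV)
print('boardz',P[200,200:215,2].mean(), 'tray floor',P[220,305,2])
x0,y0,x1,y1=190,150,375,290
# height blobs
m=np.zeros((420,560),bool);m[y0:y1,x0:x1]=((P[...,2]>.018)&(P[...,2]<.06))[y0:y1,x0:x1]
for s,ce,l in comps(c,m,10): print('h',s,ce.round(1),P[l].mean(0).round(4),P[l].min(0).round(3),P[l].max(0).round(3))
b=cv2.medianBlur(c['image'],3)
g=np.zeros((420,560),bool);g[y0:y1,x0:x1]=((hsv[...,0]>55)&(hsv[...,0]<90)&(hsv[...,1]>90))[y0:y1,x0:x1]
for s,ce,l in comps(c,g,300):
    ct=cv2.findContours(l.astype(np.uint8),0,1)[0][0];r=cv2.minAreaRect(ct);bx=cv2.boxPoints(r)
    print('tray',s,r)
    for q in bx: print(q,toworld(c,*q,.012).round(4),toworld(c,*q,.034).round(4))
k=c['image'][150:290,185:340,::-1];cv2.imwrite('pics/c1.png',cv2.resize(k,None,fx=4,fy=4,interpolation=cv2.INTER_CUBIC))
E
```

```text
boardz 0.011199803707150678 tray floor 0.010491470385877036
h [279 177  57  92 521] [316.  218.4] [ 0.5738 -0.1316  0.0299] [ 0.468 -0.173  0.018] [ 0.662 -0.052  0.037]
h [254 179  16  15 132] [261.4 186.3] [ 0.6375 -0.0152  0.0225] [ 0.623 -0.031  0.018] [0.653 0.    0.027]
h [227 210  12  13 116] [232.8 215.8] [0.5714 0.0406 0.0228] [0.559 0.029 0.019] [0.584 0.053 0.027]
h [238 235  13  13 123] [244.  240.7] [0.5206 0.014  0.0227] [0.508 0.002 0.018] [0.533 0.027 0.027]
h [258 262  20   7  81] [267.8 264.8] [ 0.4734 -0.0373  0.0251] [ 0.467 -0.056  0.018] [ 0.48  -0.017  0.039]
tray [ 281  184   51   84 2372] ((305.4794921875, 225.2745819091797), (81.2105712890625, 44.905731201171875), 84.80557250976562)
[279.4426  186.86885] [ 0.6409 -0.0533  0.012 ] [ 0.635  -0.0536  0.034 ]
[324.1639  182.80327] [ 0.6542 -0.1485  0.012 ] [ 0.6479 -0.1464  0.034 ]
[331.5164 263.6803] [ 0.4828 -0.1675  0.012 ] [ 0.4808 -0.165   0.034 ]
[286.79507 267.7459 ] [ 0.4703 -0.0761  0.012 ] [ 0.4687 -0.0759  0.034 ]
```

View pics/c1.png

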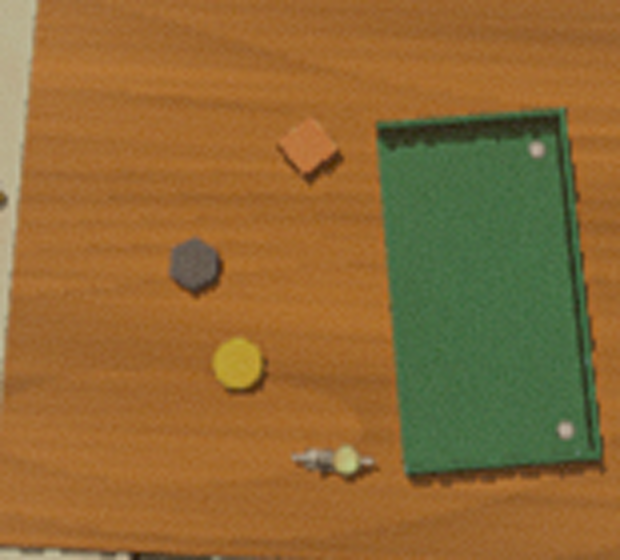

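The crop shows the tray's four outer top corners at crop pixels (378,124), (566,109), (601,462) and (407,475). The clamp is just in front of the mouth at its near end.

```bash
python3 - <<'E'
from h import *
c=dict(np.load('top1.npz'))
K=[(378,124),(566,109),(601,462),(407,475)]
W=np.array([toworld(c,184.6+u/4,149.6+v/4,.034)[:2] for u,v in K])
print(W.round(4),np.linalg.norm(W-np.roll(W,-1,0),axis=1))
# fit rigid: tray coords of corners (mouth -50, +y side?) x_t ~ -y world => y_t ~ +x world
T=np.array([(-50,92),(50,92),(50,-92),(-50,-92)])/1e3
a,b=T-T.mean(0),W-W.mean(0)
th=np.arctan2((a[:,0]*b[:,1]-a[:,1]*b[:,0]).sum(),(a*b).sum())
R=np.array([[np.cos(th),-np.sin(th)],[np.sin(th),np.cos(th)]]);t=W.mean(0)
print('th',th,'t',t,'res',((a@R.T-b)*1e3).round(1))
np.savez('tray.npz',R=R,t=t)
for n,u,v,z in [('sq',309,147,.024),('hex',194,264,.024),('rnd',238,362,.024),('clampknob',346,460,.038),('cl_l',293,459,.025),('cl_r',374,462,.025)]:
    p=toworld(c,184.6+u/4,149.6+v/4,z);print(n,p[:2].round(4),'tray mm',((p[:2]-t)@R*1e3).round(1))
E
```

```text
[[ 0.6485 -0.0522]
 [ 0.661  -0.1501]
 [ 0.4783 -0.1717]
 [ 0.4674 -0.075 ]] [0.09866823 0.18400211 0.09727055 0.18246959]
th -1.4498460140527754 t [ 0.5638098  -0.11226243] res [[ 0.6  0.7]
 [ 0.1 -0.7]
 [ 0.2 -1.3]
 [-1.   1.3]]
sq [ 0.6371 -0.0164] tray mm [-86.3  84.3]
hex [0.5717 0.0399] tray mm [-150.1   26.2]
rnd [0.5216 0.0138] tray mm [-130.3  -26.7]
clampknob [ 0.4732 -0.0443] tray mm [-78.4 -81.8]
cl_l [ 0.4735 -0.0172] tray mm [-105.3  -78.2]
cl_r [ 0.4738 -0.0582] tray mm [-64.5 -82.8]
```

>>> send_rows(increments=[0,0,0.06,1.3,2.7,0,0,0,0,0.06,1.3,2.7,0,0,0,0,0.06,1.3,2.7,0,0,0,0,0.06,1.3,2.7,0,0,0,0,0.06,1.3,2.7,0,0,0,0,0.06,1.3,2.7,0,0,0,0,0.06,1.3,2.7,0,0,0,0,0.06,1.3,2.7,0,0,0,0,0.06,1.3,2.7,0,0,0,0,0.06,1.3,2.7,0,0,0,0,0.06,1.3,2.7,0,0,0,0,0.06,1.3,2.7,0,0,0,0,0.06,1.3,2.7,0,0,0,0,0.06,1.3,2.7,0,0,0,0,0.06,1.3,2.7,0,0,0,0,0.06,1.3,2.7,0,0,0,0,0.06,1.3,2.7,0,0,0,0,0.06,1.3,2.7,0,0,0,0,0.06,1.3,2.7,0,0,0,0,0.055,1.3,2.7,0,0], newtons=20)

```text
time: 1.72
position: [0.5239, -0.025, 0.2301]
tool_rot: [0.684, 0.729, -0.0, -0.001]
ft_force: [1.2, 0.0, -0.3]
grip_width: 0.0004
grip_force: 0.0
```

>>> send_rows(increments=[0,0,0.01,0.72,1.75,-2.1,0,0,0,0.01,0.72,1.75,-2.1,0,0,0,0.01,0.72,1.75,-2.1,0,0,0,0.01,0.72,1.75,-2.1,0,0,0,0.01,0.72,1.75,-2.1,0,0,0,0.01,0.72,1.75,-2.1,0,0,0,0,0,0,-1.6,0,0,0,0,0,0,-1.6,0,0,0,0,0,0,-1.6,0,0,0,0,0,0,-1.4,0,0,0,0,0,0,-1.0,0,0,0,0,0,0,0,0,0,0,0,0,0,0,0])

```text
time: 2.8
position: [0.5666, 0.0784, 0.032]
tool_rot: [0.663, 0.748, -0.0, -0.001]
ft_force: [-0.5, 0.5, 0.6]
grip_width: 0.0004
grip_force: 0.0
```

>>> send_rows(increments=[0,0,0,0,0,-0.8,0,0,0,0,0.12,-1,0,0,0,0,0,0.12,-1,0,0,0,0,0,0.12,-1,0,0,0,0,0,0.12,-1,0,0,0,0,0,0.12,-1,0,0,0,0,0,0.12,-1,0,0,0,0,0,0.12,-1,0,0,0,0,0,0.12,-1,0,0,0,0,0,0.12,-1,0,0,0,0,0,0.12,-1,0,0,0,0,0,0.12,-1,0,0,0,0,0,0.12,-1,0,0,0,0,0,0.12,-1,0,0,0,0,0,0.12,-1,0,0,0,0,0,0.12,-1,0,0,0,0,0,0.12,-1,0,0,0,0,0,0.12,-1,0,0,0,0,0,0.06,-0.5,0,0,0,0,0,0.06,-0.5,0,0])

```text
time: 4.47
position: [0.5887, -0.1025, 0.0245]
tool_rot: [0.664, 0.748, -0.0, -0.0]
ft_force: [-0.0, 0.8, 0.4]
grip_width: 0.0002
grip_force: 0.3
```

```bash
cat > loc.py <<'E'
from h import *
from rig import robot
import sys
c=robot.camera("top");P=cloud(c);d=np.load('tray.npz')
m=np.zeros((420,560),bool);m[150:290,190:375]=((P[...,2]>.018)&(P[...,2]<.06))[150:290,190:375]
for s,ce,l in comps(c,m,10):
    p=P[l].mean(0);print(s[2:],ce.round(1),p.round(4),'tray',((p[:2]-d['t'])@d['R']*1e3).round(1))
print('tcp tray',((robot.get_obs()['position'][:2]-d['t'])@d['R']*1e3).round(1))
k=c['image'][150:290,185:340,::-1];cv2.imwrite(sys.argv[1],cv2.resize(k,None,fx=4,fy=4,interpolation=cv2.INTER_CUBIC))
E
python3 loc.py pics/c2.png
```

```text
tcp tray [-6.  26.1]
```

View pics/c2.png

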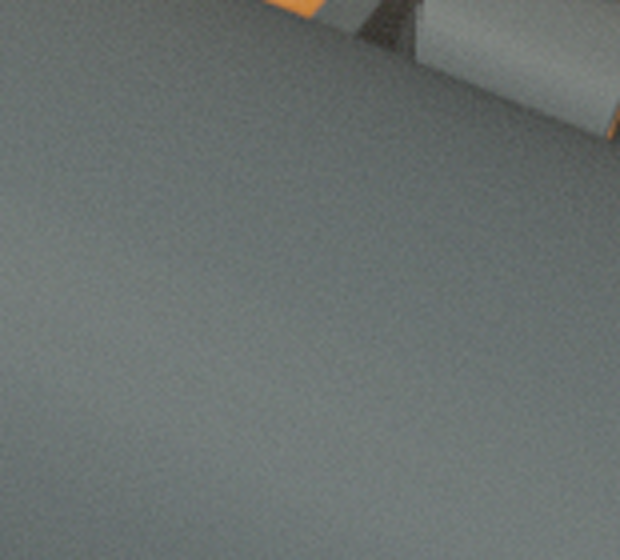

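The gripper hides the area in this view. I'll place the tool behind the round offcut and check the result later.

>>> send_rows(increments=[0,0,0,-0.12,1,0,0,0,0,0,-0.12,1,0,0,0,0,0,0,0,1.9,0,0,0,0,0,0,1.9,0,0,0,0,0,0,1.9,0,0,0,0,0,0,1.9,0,0,0,0,-1,1.94,0,0,0,0,0,-1,1.94,0,0,0,0,0,-1,1.94,0,0,0,0,0,-1,1.94,0,0,0,0,0,-1,1.94,0,0,0,0,0,-1,1.94,0,0,0,0,0,-1,1.94,0,0,0,0,0,0,0,0,0,0,0,0,0,0,-1.9,0,0,0,0,0,0,-1.9,0,0,0,0,0,0,-1.9,0,0,0,0,0,0,-1.2,0,0,0,0,0,0,-0.7,0,0,0,0,0,0,0,0])

```text
time: 6.18
position: [0.5152, 0.0549, 0.0232]
tool_rot: [0.663, 0.749, -0.001, -0.001]
ft_force: [-0.5, 0.7, -0.2]
grip_width: 0.0004
grip_force: 0.0
```

```bash
python3 loc.py pics/c3.png
```

```text
[ 57  92 517] [316.1 218.7] [ 0.5733 -0.1319  0.0298] tray [20.6  7.1]
[ 16  16 134] [261.4 186.4] [ 0.6373 -0.0152  0.0226] tray [-87.4  84.7]
[ 13  13 121] [313.9 210.9] [ 0.5896 -0.1274  0.0228] tray [18.2 23.7]
[ 12  13 113] [244.5 240.7] [0.5207 0.0131 0.0226] tray [-129.7  -27.7]
[20  7 79] [267.8 264.8] [ 0.4735 -0.0374  0.0251] tray [-85.2 -80.6]
tcp tray [-171.5  -27.5]
```

>>> send_rows(increments=[0,0,0,0.12,-1,0,0,0,0,0,0.12,-1,0,0,0,0,0,0.12,-1,0,0,0,0,0,0.12,-1,0,0,0,0,0,0.12,-1,0,0,0,0,0,0.12,-1,0,0,0,0,0,0.12,-1,0,0,0,0,0,0.12,-1,0,0,0,0,0,0.12,-1,0,0,0,0,0,0.12,-1,0,0,0,0,0,0.12,-1,0,0,0,0,0,0.12,-1,0,0,0,0,0,0.12,-1,0,0,0,0,0,0.12,-1,0,0,0,0,0,0.12,-1,0,0,0,0,0,0.06,-0.5,0,0,0,0,0,0.06,-0.5,0,0,0,0,0,0,0,0,0])

```text
time: 7.73
position: [0.5359, -0.1069, 0.0245]
tool_rot: [0.664, 0.748, 0.0, 0.0]
ft_force: [0.2, -1.3, -0.4]
grip_width: 0.0004
grip_force: 0.0
```

>>> send_rows(increments=[0,0,0,-0.12,1,0,0,0,0,0,-0.12,1,0,0,0,0,0,0,0,1.9,0,0,0,0,0,0,1.9,0,0,0,0,0,0,1.9,0,0,0,0,0,0,1.9,0,0,0,0,2.08,1.09,0,0,0,0,0,2.08,1.09,0,0,0,0,0,2.08,1.09,0,0,0,0,0,2.08,1.09,0,0,0,0,0,2.08,1.09,0,0,0,0,0,2.08,1.09,0,0,0,0,0,2.08,1.09,0,0,0,0,0,0,0,0,0,0,0,0,0,0,-1.9,0,0,0,0,0,0,-1.9,0,0,0,0,0,0,-1.9,0,0,0,0,0,0,-1.2,0,0,0,0,0,0,-0.7,0,0,0,0,0,0,0,0])

```text
time: 9.4
position: [0.6767, -0.0085, 0.0226]
tool_rot: [0.663, 0.748, -0.001, -0.002]
ft_force: [-0.5, 0.7, 0.6]
grip_width: 0.0006
grip_force: 0.0
```

```bash
python3 loc.py pics/c4.png
```

```text
[ 57  92 510] [316.3 218.8] [ 0.573  -0.1322  0.03  ] tray [20.9  6.7]
[ 13  13 122] [313.9 210.9] [ 0.5895 -0.1275  0.0227] tray [18.2 23.7]
[ 12  12 120] [314.4 236.4] [ 0.5361 -0.13    0.0228] tray [ 14.3 -29.6]
[20  7 77] [267.8 264.8] [ 0.4735 -0.0374  0.0251] tray [-85.3 -80.7]
tcp tray [-88.9 125.6]
```

>>> send_rows(increments=[0,0,0,-0.79,-0.1,0,0,0,0,0,-0.79,-0.1,0,0,0,0,0,-0.79,-0.1,0,0,0,0,0,-0.79,-0.1,0,0,0,0,0,0,0,0,0,0,0,0,1,0.12,0,0,0,0,0,0,0,1.9,0,0,0,0,0,0,1.9,0,0,0,0,0,0,1.9,0,0,0,0,0,0,1.9,0,0,0,0,-1.49,1.52,0,0,0,0,0,-1.49,1.52,0,0,0,0,0,-1.49,1.52,0,0,0,0,0,0,0,0,0,0,0,0,0,0,0,0])

```text
time: 10.7
position: [0.6116, 0.034, 0.1009]
tool_rot: [0.663, 0.749, -0.0, -0.0]
ft_force: [0.6, -0.6, -0.2]
grip_width: 0.0005
grip_force: 0.0
```

```bash
python3 loc.py pics/c5.png
```

```text
[ 57  92 516] [316.  218.4] [ 0.5739 -0.1316  0.0299] tray [20.4  7.7]
[ 15  14 131] [260.1 195.6] [ 0.6173 -0.0137  0.0226] tray [-91.4  65. ]
[ 13  13 121] [313.9 210.9] [ 0.5896 -0.1274  0.0227] tray [18.2 23.7]
[ 12  12 120] [314.4 236.4] [ 0.5361 -0.13    0.0227] tray [ 14.2 -29.6]
[20  7 81] [267.7 264.8] [ 0.4734 -0.0372  0.025 ] tray [-85.4 -80.7]
tcp tray [-138.5   66.2]
```

View pics/c5.png

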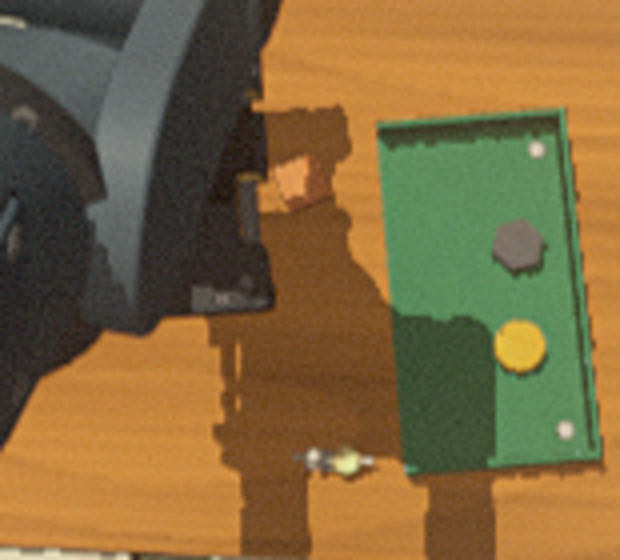

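The picture shows the hex at crop (518,245) and the round at (520,345), both deep in the tray. The square sits at (300,182) in front of the mouth with the tool behind it, and the clamp hasn't moved. Next is the push on the square.

>>> send_rows(increments=[0,0,0,-0.2,0,-1.9,0,0,0,0,0,0,-1.9,0,0,0,0,0,0,-1.9,0,0,0,0,0,0,-1.2,0,0,0,0,0,0,-0.8,0,0,0,0,0,0,0,0,0,0,0,0.12,-1,0,0,0,0,0,0.12,-1,0,0,0,0,0,0.12,-1,0,0,0,0,0,0.12,-1,0,0,0,0,0,0.12,-1,0,0,0,0,0,0.12,-1,0,0,0,0,0,0.12,-1,0,0,0,0,0,0.12,-1,0,0,0,0,0,0.12,-1,0,0,0,0,0,0.12,-1,0,0,0,0,0,0.06,-0.5,0,0,0,0,0,0.06,-0.5,0,0,0,0,0,0,0,0,0])

```text
time: 12.33
position: [0.6238, -0.0779, 0.0235]
tool_rot: [0.664, 0.748, -0.0, 0.0]
ft_force: [0.0, 0.4, 0.2]
grip_width: 0.0002
grip_force: 0.0
```

>>> send_rows(increments=[0,0,0,-0.12,1,0,0,0,0,0,-0.12,1,0,0,0,0,0,0,0,1.9,0,0,0,0,0,0,1.9,0,0,0,0,0,0,1.9,0,0,0,0,0,0,1.9,0,0,0,0,-1,2,0,0,0,0,0,-1,2,0,0,0,0,0,-1,2,0,0,0,0,0,-1,2,0,0,0,0,0,0,0,0,0,0,0,0,0,0,0,0])

```text
time: 13.33
position: [0.58, 0.0258, 0.0996]
tool_rot: [0.662, 0.75, -0.0, -0.0]
ft_force: [-0.4, -0.8, 0.6]
grip_width: 0.0005
grip_force: 0.0
```

```bash
python3 loc.py pics/c6.png
```

```text
[ 57  92 517] [315.9 218.7] [ 0.5732 -0.1314  0.0299] tray [20.1  7. ]
[ 13  12 131] [302.2 194.7] [ 0.6233 -0.1019  0.0226] tray [-3.1 60.3]
[ 13  13 121] [313.9 210.9] [ 0.5896 -0.1274  0.0228] tray [18.2 23.7]
[ 13  12 118] [314.3 236.3] [ 0.5363 -0.1299  0.0227] tray [ 14.2 -29.5]
[20  7 78] [267.9 264.8] [ 0.4736 -0.0376  0.0254] tray [-85.  -80.6]
tcp tray [-133.8   33.7]
```

View pics/c6.png

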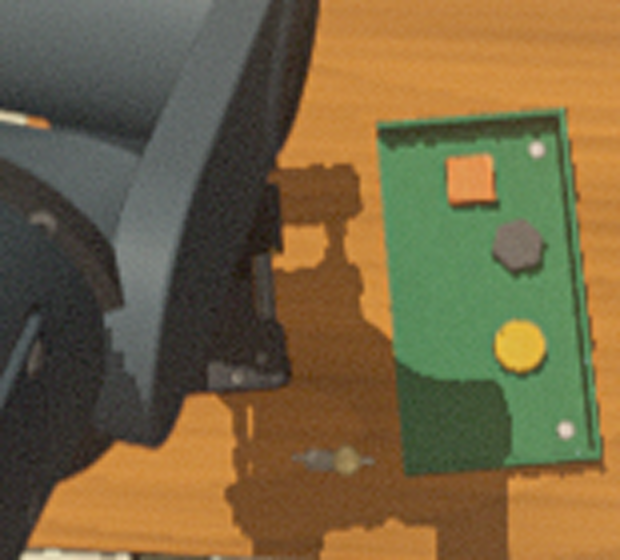

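The picture shows all three offcuts inside the tray: square (470,180), hex (518,245) and round (520,345). The clamp is unmoved at (335,460) and the tool is clear, so I'm handing in.

```bash
python3 -c "
from rig import robot
print(robot.hand_in())"
```

```text
the job is handed in; nothing more can be done
None
```

I swept all three offcuts into the tray, each centre at least 45 mm past the mouth edge in the last camera check; the pin clamp had not measurably moved, and I handed in at about 13 s (no verdict was returned).

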